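# Prop up the griddle plate to drain

## Robot

A 6-joint arm with a two-finger parallel gripper is mounted at the origin on the work surface; the furniture and walls round the work are solid. World frame = base frame: x ahead of the robot, y to its left, z up, the work surface at z = 0. Lengths are in m, angles in degrees, forces in N, time in s.
With the tool pointing down it reaches from about 0.3 to 0.75 m from the base axis. Payload 8.5 kg.
Tool frame: the origin (TCP) lies at the very end of the fingers, on their centre line; the grasp point (between the pads) lies env.pinch_z behind it (env.pinch_z is the distance from the TCP to the grasp point, in m); z points along the fingers, y is the line along which they close (so a half turn about z gives the same grasp; the last joint's range is limited). The gripper opens to 85 mm and grips with 20 to 120 N. Pads are 22 mm wide; open, the fingers measure 114 mm over their backs; the gripper's body (76 mm by 85 mm) begins 54 mm behind the grasp point. The pads swing forward as they close: fully open they stand 13 mm farther back than shut.
Start: joints at [56.419, 21.807, 74.336, -0, 83.858, -12.336], TCP at [0.199, 0.513, 0.192] pointing down, gripper open.
Joint ranges: [-178.18, 178.18], [-50.72, 133.34], [12.68, 142.11], [-81.47, 261.47], [9.98, 163.14], [-165.26, 165.26]. Speed limits (degrees/s): [136.94, 136.94, 180, 180, 180, 180].

## Interface

Orientations are given as a 3x3 rotation matrix whose columns are the frame's x, y, z axes.
In Python, from rig import telemetry, get_image, env gives the robot as it stands. The module is installed in compiled form; this text tells all that it offers.
- The arm moves only by the tool apply_moves, never from a script. Its argument "series" is a list of rows, each a list of 7 numbers: the shift along the tool's x, y, z in mm, then the turn, a rotation vector about the tool's x, y, z in degrees, then the opening, from 0 (shut) to 1 (fully open). A call has 1 to 12 rows; each row shifts and turns the commanded pose from where the row before left it, along the tool's axes as they then stand; what a row does not reach is not made up. A row lasts 1/8 s, in which the tool goes at most 62.5 mm and 10.7 degrees, less where a joint would pass 70% of its speed; a pose out of reach is approached as far as the arm can. A call with a gripper value outside its range is refused whole. The fingers move at their own pace and stop on an object; "grip_force" is the grip in N (left out, the last holds). Time passes only in rows, so rows that do not move let the fingers close. It gives the time, the measured TCP pose, the force, the opening and the grip force at its end, in the units of the state.
- telemetry.observe(): the state, without advancing time (a new reading comes with each control period).
- get_image(name): name is "side" or "top" or "wrist"; returns a dict with "frame" (400x640x3 uint8, red, green, blue), "z_map" (400x640 float32, m along the optical axis (not along the pixel's ray), 0 where there is no reading), "vertical_fov" (degrees; the focal length in pixels is half the picture's height over the tangent of half this angle, whatever the lens; pixels are square), "cx", "cy" (the principal point, pixels), "dist" ([k1, k2, p1, p2, k3] as OpenCV has them; the pictures are not rectified), "eye" and "attitude" of the camera in the world; the wrist camera has in their place "mount" (4x4, takes a point from camera to tool coordinates, whose origin is the TCP and whose axes are the flange's). Camera axes: x right, y up, looking along -z (the intrinsics and any distortion apply to the point x, -y, -z); pixel columns grow to the right and rows downward; lengths in m; the calibration is good to about 2 mm. A picture is of the moment at which its call begins: read the wrist's pose just before it.
- env.close_job(): hands the job in; it is judged then, once.
The state is a dict: "time_s": time; "q": joint angles; "qvel": joint speeds; "joint_efforts": joint torques, N m; "position": TCP position; "tool_rot": TCP orientation; "ft_force": force on the tool from outside, world axes, zero at the start; "wrist_torque": the same for the moment, N m; "grip_width": finger opening in m; "gripper_force": force on a finger pad.
Only numpy, scipy, OpenCV 4.12 (cv2) and the standard library are available. Lean on these libraries where they do the work, as an engineer would, in place of code of your own. Each camera call takes 0.05 s, during which the arm holds its last target. There are 200 camera calls.

## Task

The heavy griddle plate has to stand tilted so that its fat can drain. Take the pry bar from the cutting board, lay it over the yellow fulcrum block with its tip under the plate's front edge, and lever the edge up until the red spring prop slides in beneath it and carries it; don't lift the plate with the gripper itself. Then draw the bar out, lay it flat on the cutting board again and let go, leaving everything else where it stands.

Things in the scene. Friction and masses are not known exactly. Their poses are not given: they have to be found in the camera images.
- stand: dark steel drain stand fixed to the bench. Origin on the bench straight below the fulcrum's ridge; +x along the stand from fulcrum to plate (roughly away from the robot), z up. Between fulcrum and plate nothing stands within 45 mm of the middle line but a tie plate 4 mm thick. Rails under the plate at y = +-78 to 100 mm. On the -x side of the fulcrum is bare bench
- fulcrum: yellow fulcrum block on the stand, 30 x 50 mm, with a steel ridge rod (12 mm thick) along the stand's y, its top 32 mm above the bench at the stand's x = 0; beside it yellow cheeks rise to 44 mm with a 38 mm gap between them for the bar. Origin and axes as the stand's
- prop (a joint): red spring prop of the stand: two red tongues (at the stand's y = +-62 mm, tops 34 mm above the bench) that a spring (about 2 N) pushes in the stand's +x against the plate's front edge. Value in m: 0 to 0.002 while the plate's edge blocks them; 0.016 when they have sprung under it, once it is a little over 10 mm higher than at first; the plate then rests on them
- griddle_plate: dark ribbed iron plate, 170 (x) x 200 (y) x 22 mm, about 2.4 kg, loose in the stand, its back edge at the back stop, flat below. Origin at the centre of its underside; axes along the stand's. Its front edge needs about 12 N to rise
- plate_front (a point): middle of the plate's lower front edge (towards the fulcrum), at the stand's x = 38 mm; 24 mm above the bench at first with open space below, about 34 mm when propped
- pry_bar: straight pry bar, 200 mm long, 0.25 kg, underside flat all along: steel blade 24 mm wide, 6 mm thick, from x = -15 to the tip at x = +100 mm; dark wooden handle 26 mm wide, 20 mm high, from x = -100 to -15 mm, best gripped across at x = -55 mm. Origin at mid-length on the underside; +x to the tip, z up. Starts on the cutting board, tip away from the robot
- bar_tip (a point): middle of the blade's end, on the bar's underside. With the tip 58 mm past the ridge, the bar slips under the plate with its handle end raised to a slope of 0.40 to 0.48 rad; it begins to lift at about 0.35 rad; the prop springs in between 0.1 and 0.05 rad; it may go on to 0.1 rad past level
- cutting_board: white cutting board lying fixed on the bench, beside the stand on its left or right, 226 (x) x 316 (y) mm, 13 mm thick, its long side (own y) roughly along the world's x. Origin at the centre of its underside; its top is 13 mm above the bench. Room: a steel post and rail stand over the counter left of the bench (y above 0.24 m, higher than 0.5 m): swing in with the arm drawn in
- sauce_cup: steel sauce cup, 61 mm wide, 35 mm high, standing near a far corner of the board; origin at centre of its base
- jar: spice jar with red lid, 45 mm wide, 106 mm high, near the other far corner of the board; origin at centre of its base

How it is judged:
By the outcome, as a careful person would: the job done as asked, in the order asked, and still so for the second after the job is handed in, with the robot touching nothing.
It also fails if it takes over 58 s, if anything falls off the work surface, if the arm or the gripper's body presses on something with over 40 N, if the wrist force passes 120 N, or if a joint passes its speed limit or range.

## Working session

There is one attempt and no reset: what is moved stays moved. The work goes in short steps, Python scripts to look and compute and a tool call to move; the robot and the scene stay as the last step left them, time stands still between calls to the robot, and variables do not carry over. Pictures are saved under pics/ and viewed, at most 12 in all, crops included, and the job is handed in when it is done.

Besides the shell and the picture viewer there is one more tool, called after "Emit:" as name(argument=value, ...) on one line, values as JSON. apply_moves: Moves the arm, as the interface text tells. Its arguments: {"type":"object","properties":{"series":{"type":"array"},"grip_force":{"type":"number"}},"required":["series"]}

```bash
mkdir -p pics; cat > h.py <<'E'
import numpy as np, cv2
from rig import telemetry, get_image, env
def cam(name):
    s=telemetry.observe(); d=get_image(name)
    f=200/np.tan(np.radians(d['vertical_fov'])/2)
    d['K']=np.array([[f,0,d['cx']],[0,f,d['cy']],[0,0,1]])
    if name=='wrist':
        T=np.eye(4);T[:3,:3]=s['tool_rot'];T[:3,3]=s['position'];M=T@np.array(d['mount'])
        d['R'],d['t']=M[:3,:3],M[:3,3]
    else:
        d['R'],d['t']=np.array(d['attitude']),np.array(d['eye'])
    return d
def rays(d,uv):
    n=cv2.undistortPoints(np.array(uv,float).reshape(-1,1,2),d['K'],np.array(d['dist'],float)).reshape(-1,2)
    return np.c_[n[:,0],-n[:,1],-np.ones(len(n))]@d['R'].T
def onz(d,uv,z):
    r=rays(d,uv); return d['t']+r*((z-d['t'][2])/r[:,2])[:,None]
def cloud(d):
    v,u=np.mgrid[0:400,0:640]; r=rays(d,np.c_[u.ravel(),v.ravel()])
    return (d['t']+r*d['z_map'].reshape(-1,1)).reshape(400,640,3)
def save(d,n): cv2.imwrite('pics/'+n,d['frame'][:,:,::-1])
E
python3 - <<'E'
from h import *
for n in('top','side'):
    d=cam(n); save(d,n+'0.png'); print(n,d['t'],d['R'].round(2).tolist(),d['dist'],d['vertical_fov'])
    if n=='top':
        np.save('top.npy',cloud(d))
print(env.pinch_z, telemetry.observe())
E
```

```text
top [ 0.45638549 -0.05783948  0.86533697] [[-0.02, 0.98, -0.17], [-1.0, -0.01, 0.03], [0.03, 0.17, 0.98]] [-0.09998143  0.          0.          0.          0.        ] 52.994103070902185
side [ 0.20964325 -0.17631168  0.77401783] [[0.24, 0.84, -0.49], [-0.97, 0.21, -0.11], [0.0, 0.5, 0.87]] [0.00137785 0.         0.         0.         0.        ] 56.07820852121556
0.0187 {'time_s': 0.1, 'q': array([ 5.64188208e+01,  2.18376834e+01,  7.43785265e+01,  3.05283952e-04,
        8.38589643e+01, -1.23365376e+01]), 'qvel': array([-0.0571322 , -0.13079176, -0.17578461, -0.01634949,  0.00360838,
        0.04084397]), 'joint_efforts': array([ 3.09154973e-03, -4.49217117e+01, -2.31657565e+01, -1.61413818e-04,
        3.56999728e-03,  6.00507224e-05]), 'position': array([0.19912467, 0.51235536, 0.19107946]), 'tool_rot': array([[-9.32041449e-01,  3.62350941e-01, -7.30124937e-04],
       [ 3.62351565e-01,  9.32040855e-01, -1.09013215e-03],
       [ 2.85495861e-04, -1.28061026e-03, -9.99999139e-01]]), 'ft_force': array([ 0.75070042, -1.03211652,  0.47181915]), 'wrist_torque': array([ 0.01798928,  0.02023515, -0.03051941]), 'gripper_force': 0.0, 'grip_width': 0.08552714473595151}
```

View pics/top0.png

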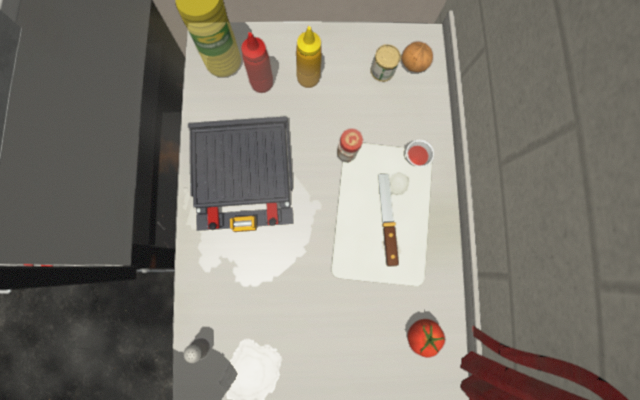

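View pics/side0.png

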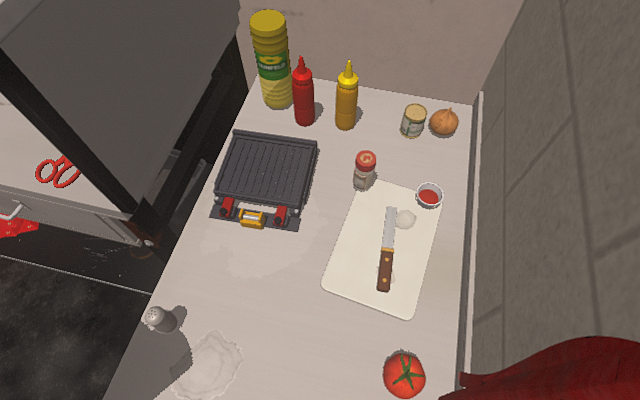

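The top view shows the plate centred near (241,162), red tongues at (213,217) and (272,213), and the yellow fulcrum at (244,223). The board is centred near (382,213), with the bar's handle at (391,245) and its tip at (384,176). The jar is at (350,142) and the cup at (419,153). The side view agrees.

```bash
python3 - <<'E'
from h import *
for n in('top','side'):
    d=cam(n); hsv=cv2.cvtColor(d['frame'],cv2.COLOR_RGB2HSV); P=cloud(d)
    H,S,V=[hsv[:,:,i].astype(int) for i in range(3)]
    def blob(m,box,name,z):
        b=np.zeros_like(m);b[box[1]:box[3],box[0]:box[2]]=1
        m=(m&b).astype(np.uint8); k,l,st,c=cv2.connectedComponentsWithStats(m)
        for i in range(1,k):
            if st[i,4]<25: continue
            ys,xs=np.where(l==i)
            r=cv2.minAreaRect(np.c_[xs,ys].astype(np.float32)); bx=cv2.boxPoints(r)
            w=onz(d,bx,z); 
            print(n,name,st[i,4],'c',onz(d,[r[0]],z)[0].round(4),'corners',w[:,:2].round(4).tolist(),'depthmed',np.median(P[ys,xs],0).round(4))
    top=n=='top'
    bb=(365,160,410,280) if top else (370,195,410,300)
    fb=(190,195,300,240) if top else (200,190,305,240)
    board=(325,135,440,295) if top else (310,170,450,325)
    blob((H>20)&(H<35)&(S>150)&(V>120),fb,'yellow',.044)
    blob(((H<6)|(H>174))&(S>150)&(V>80),fb,'red',.034)
    blob((H<16)&(S>90)&(V<170),bb,'handle',.033)
    Z=P[:,:,2]
    blob((V<190)&(S<60),bb,'blade',.019)
    pb=(180,105,300,215) if top else (200,120,330,215)
    blob((V<100)&(Z>.03),pb,'plate',.046)
    if top:
        cv2.imwrite('pics/c1.png',cv2.resize(d['frame'][100:290,180:440,::-1],None,fx=3,fy=3,interpolation=2))
E
```

```text
top yellow 174 c [0.5377 0.0695 0.044 ] corners [[0.5496, 0.0957], [0.5533, 0.046], [0.5258, 0.0435], [0.5222, 0.0929]] depthmed [0.5361 0.0713 0.0259]
top red 123 c [0.5635 0.0107 0.034 ] corners [[0.578, 0.022], [0.5802, 0.0033], [0.5491, -0.0006], [0.547, 0.0181]] depthmed [0.5638 0.01   0.0332]
top red 185 c [0.5522 0.1333 0.034 ] corners [[0.573, 0.1469], [0.5749, 0.1253], [0.5316, 0.1199], [0.5296, 0.1413]] depthmed [0.5565 0.133  0.0328]
top handle 371 c [ 0.488 -0.236  0.033] corners [[0.5269, -0.2221], [0.5289, -0.2449], [0.4495, -0.2498], [0.4477, -0.2273]] depthmed [ 0.4873 -0.2352  0.0321]
top blade 63 c [ 0.4864 -0.2261  0.019 ] corners [[0.5275, -0.2097], [0.5308, -0.2239], [0.4458, -0.2424], [0.4427, -0.2283]] depthmed [ 0.4835 -0.2251  0.0239]
top plate 7086 c [0.6657 0.0773 0.046 ] corners [[0.7534, 0.1943], [0.7659, -0.0229], [0.5818, -0.0342], [0.57, 0.1742]] depthmed [0.6765 0.0872 0.0386]
side red 129 c [0.5497 0.1337 0.034 ] corners [[0.527, 0.1422], [0.5751, 0.1472], [0.573, 0.125], [0.5252, 0.1206]] depthmed [0.5577 0.1328 0.0325]
side red 124 c [0.5578 0.0107
[... 218 characters left out ...]
02, -0.2466], [0.4442, -0.2502]] depthmed [ 0.4838 -0.2361  0.0319]
side blade 424 c [ 0.5944 -0.2455  0.019 ] corners [[0.5425, -0.2192], [0.6449, -0.2156], [0.6493, -0.2732], [0.5471, -0.2735]] depthmed [ 0.6009 -0.2321  0.0179]
side blade 38 c [ 0.4847 -0.2238  0.019 ] corners [[0.4462, -0.2253], [0.5246, -0.2192], [0.5251, -0.2223], [0.4466, -0.2282]] depthmed [ 0.48   -0.2233  0.0244]
side plate 5907 c [0.6609 0.0772 0.046 ] corners [[0.5632, 0.1676], [0.7556, 0.2179], [0.7676, -0.0216], [0.5779, -0.0461]] depthmed [0.6643 0.0778 0.0383]
side plate 51 c [0.5311 0.1311 0.046 ] corners [[0.5361, 0.1424], [0.5402, 0.1253], [0.5263, 0.1199], [0.5221, 0.1368]] depthmed [0.5326 0.1331 0.0426]
```

View pics/c1.png

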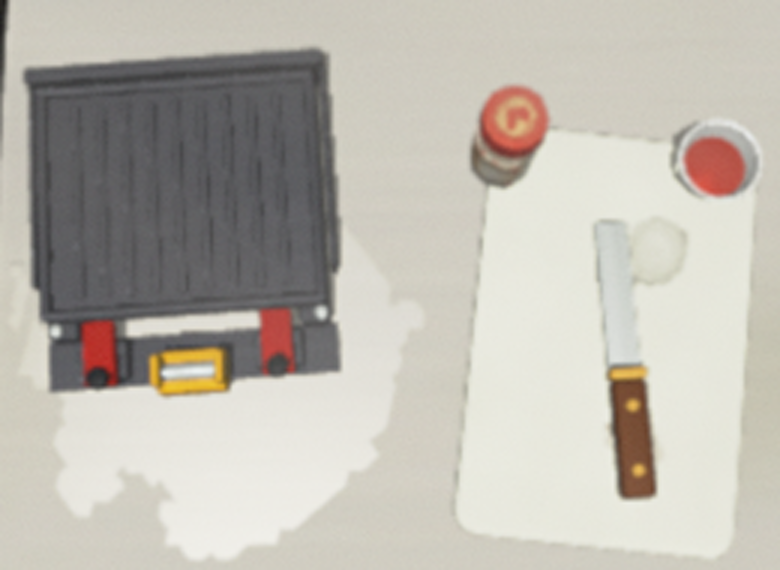

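The crop shows the ridge at about crop (188,372), the blade tip at (609,222), and the handle from (632,380) to (637,495). The pale disc at (658,250) lies beside the blade. I'll swing over to the bar.

```bash
cat >> h.py <<'E'
from scipy.spatial.transform import Rotation as Ro
def Rt(phi,s=0.):  # bar yaw (deg), slope (rad, handle up) -> tool rotation
    B=(Ro.from_euler('z',phi,degrees=True)*Ro.from_euler('y',s)).as_matrix()
    return np.c_[-B[:,0],B[:,1],-B[:,2]]
def plan(wps,op,start=None):
    """wps: (pos,R,nrows); prints rows"""
    s=telemetry.observe(); p,R=(np.array(s['position']),np.array(s['tool_rot'])) if start is None else start
    for P,Rg,n in wps:
        P=np.array(P);p0=p.copy();R0=R.copy();rv=Ro.from_matrix(R0.T@Rg).as_rotvec();out=[]
        for i in range(1,n+1):
            pt=p0+(P-p0)*i/n; Rr=R0@Ro.from_rotvec(rv*i/n).as_matrix()
            d=np.round(R.T@(pt-p)*1000,1); r=np.round(np.degrees(Ro.from_matrix(R.T@Rr).as_rotvec()),1)
            out.append([*(d+0.),*(r+0.),op]); p=p+R@d/1000; R=R@Ro.from_rotvec(np.radians(r)).as_matrix()
        print('['+','.join('['+','.join('%g'%v for v in r)+']' for r in out)+']')
    return p,R
E
python3 - <<'E'
from h import *
R=Rt(4)
plan([((.14,.36,.24),R,4),((.27,.27,.25),R,3),((.35,.13,.25),R,3),((.39,-.02,.25),R,3),((.42,-.16,.25),R,3),((.47,-.235,.2),R,2)],1)
E
```

```text
[[0,-40.9,-12.2,0,0,-6.3,1],[4.5,-40.6,-12.1,0,0,-6.3,1],[8.9,-40,-12.2,0,0,-6.3,1],[13.2,-38.7,-12.1,0,0,-6.3,1]]
[[-41.2,-32.9,-3.3,0,0,0,1],[-41.1,-32.9,-3.4,0,0,0,1],[-41.2,-32.9,-3.3,0,0,0,1]]
[[-23.4,-48.4,0,0,0,0,1],[-23.4,-48.4,0,0,0,0,1],[-23.4,-48.4,0.1,0,0,0,1]]
[[-9.8,-50.8,0,0,0,0,1],[-9.9,-50.8,0,0,0,0,1],[-9.8,-50.8,0.1,0,0,0,1]]
[[-6.8,-47.2,0,0,0,0,1],[-6.7,-47.3,0,0,0,0,1],[-6.8,-47.2,0.1,0,0,0,1]]
[[-22.4,-39.1,25,0,0,0,1],[-22.3,-39.2,25,0,0,0,1]]
```

Emit:
apply_moves(series=[[0,-41,-12,0,0,-6.3,1],[4.5,-41,-12,0,0,-6.3,1],[9,-40,-12,0,0,-6.3,1],[13,-39,-12,0,0,-6.3,1],[-41,-33,-3,0,0,0,1],[-41,-33,-3,0,0,0,1],[-41,-33,-3,0,0,0,1]])

```text
time_s: 1.08
position: [0.2705, 0.2679, 0.2489]
tool_rot: [[-0.998, -0.069, 0.0], [-0.069, 0.998, 0.0], [-0.0, 0.0, -1.0]]
ft_force: [0.1, 0.7, -0.6]
grip_width: 0.0852
gripper_force: 0.0
```

Emit:
apply_moves(series=[[-23,-48,0,0,0,0,1],[-23,-48,0,0,0,0,1],[-23,-48,0,0,0,0,1],[-10,-51,0,0,0,0,1],[-10,-51,0,0,0,0,1],[-10,-51,0,0,0,0,1],[-7,-47,0,0,0,0,1],[-7,-47,0,0,0,0,1],[-7,-47,0,0,0,0,1],[-22,-39,25,0,0,0,1],[-22,-39,25,0,0,0,1],[0,0,0,0,0,0,1]])

```text
time_s: 2.58
position: [0.4688, -0.2359, 0.1958]
tool_rot: [[-0.998, -0.067, -0.004], [-0.067, 0.998, 0.003], [0.004, 0.003, -1.0]]
ft_force: [-0.3, 0.6, 0.9]
grip_width: 0.0857
gripper_force: 0.0
```

```bash
python3 - <<'E'
from h import *
s=telemetry.observe(); print(s['time_s'],s['position'],s['q'].round(1),s['ft_force'])
d=cam('wrist'); save(d,'w1.png'); P=cloud(d); np.save('w1.npy',P)
hsv=cv2.cvtColor(d['frame'],cv2.COLOR_RGB2HSV);H,S,V=[hsv[:,:,i].astype(int) for i in range(3)]
m=(H<16)&(S>90)&(V<190)&(P[:,:,2]<.06)
k,l,st,c=cv2.connectedComponentsWithStats(m.astype(np.uint8))
for i in range(1,k):
    if st[i,4]>300:
        ys,xs=np.where(l==i); r=cv2.minAreaRect(np.c_[xs,ys].astype(np.float32)); w=onz(d,cv2.boxPoints(r),.033)
        print(st[i],r,onz(d,[r[0]],.033).round(4),w.round(4).tolist(),np.median(P[ys,xs],0))
E
```

```text
2.575 [ 0.46875577 -0.2359259   0.19582324] [ -39.6   19.2   77.6   -0.    83.4 -133.5] [-0.30972252  0.55300536  0.92802021]
[ 231    0   72   56 1473] ((267.384033203125, 28.180801391601562), (53.93263244628906, 71.06122589111328), 87.1375961303711) [[ 0.3108 -0.3009  0.033 ]] [[0.2895, -0.3403, 0.033], [0.2812, -0.2656, 0.033], [0.333, -0.2599, 0.033], [0.3418, -0.3378, 0.033]] [ 0.32286376 -0.28711312  0.05240434]
[ 306  156   20   66 1121] ((315.5, 188.5), (65.0, 19.0), 90.0) [[ 0.4847 -0.2376  0.033 ]] [[0.4455, -0.2515, 0.033], [0.444, -0.2288, 0.033], [0.5264, -0.2227, 0.033], [0.528, -0.2469, 0.033]] [ 0.48278031 -0.23773322  0.03294082]
[485 235  23  36 520] ((496.8399658203125, 252.6199951171875), (21.07178497314453, 36.06244659423828), 8.130102157592773) [[0.5557 0.0069 0.033 ]] [[0.5805, -0.0051, 0.033], [0.5293, -0.0096, 0.033], [0.5317, 0.0186, 0.033], [0.5831, 0.0241, 0.033]] [0.56129354 0.00539364 0.03362637]
[574 236  28  35 607] ((588.3236083984375, 252.70591735839844), (23.768489837646484, 36.62287902832031), 14.03624439239502) [[0.5481 0.1289 0.033 ]] [[0.5709, 0.1141, 0.033], [0.5199, 0.1105, 0.033], [0.5259, 0.1434, 0.033], [0.5774, 0.1482, 0.033]] [0.55248179 0.12791617 0.03323302]
[243 312  31  20 390] ((256.4999694824219, 319.5), (20.801258087158203, 26.3482608795166), 56.3099365234375) [[ 0.6791 -0.3081  0.033 ]] [[0.6785, -0.3316, 0.033], [0.6528, -0.3012, 0.033], [0.6798, -0.2846, 0.033], [0.7064, -0.3152, 0.033]] [ 0.68169374 -0.31068605  0.03070871]
```

View pics/w1.png

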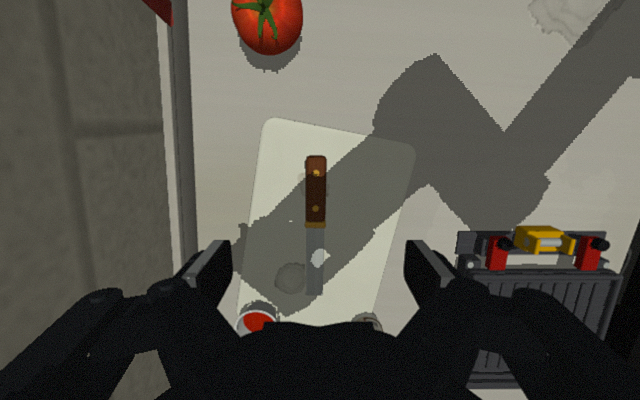

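The wrist view shows the handle upright from (306,156) to (326,222), with the blade below it, and the fingers aligned with it. Next I descend and grip.

Emit:
apply_moves(series=[[-7,0,40,0,0,0,0.75],[-7,0,40,0,0,0,0.75],[-7,0,40,0,0,0,0.75],[0,-1,35,0,0,0,0.75],[0,0,17,0,0,0,0.75],[0,0,8,0,0,0,0.75],[0,0,0,0,0,0,0.75]])

```text
time_s: 3.5
position: [0.4899, -0.2337, 0.0193]
tool_rot: [[-0.998, -0.069, 0.001], [-0.069, 0.998, -0.0], [-0.001, -0.0, -1.0]]
ft_force: [0.3, 0.1, 1.5]
grip_width: 0.0643
gripper_force: 0.0
```

Emit:
apply_moves(series=[[0,0,0,0,0,0,0],[0,0,0,0,0,0,0],[0,0,0,0,0,0,0],[0,0,0,0,0,0,0],[0,0,0,0,0,0,0],[0,0,0,0,0,0,0]], grip_force=100)

```text
time_s: 4.25
position: [0.4898, -0.234, 0.0186]
tool_rot: [[-0.998, -0.069, -0.0], [-0.069, 0.998, -0.0], [0.0, -0.0, -1.0]]
ft_force: [-0.6, 0.6, -0.5]
grip_width: 0.0
gripper_force: 0.0
```

```bash
python3 - <<'E'
from h import *
d=cam('wrist'); e=cam('side')
cv2.imwrite('pics/w2.png',np.hstack([d['frame'][100:400,120:520],cv2.resize(e['frame'][150:330,300:460],(356,400))[50:350]])[:,:,::-1])
E
```

```text
(no output)
```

View pics/w2.png

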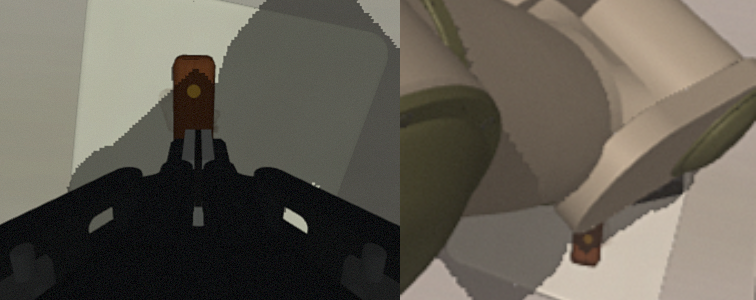

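```bash
python3 - <<'E'
from h import *
s=telemetry.observe(); print({k:np.round(s[k],3).tolist() for k in('time_s','position','q','ft_force','grip_width','gripper_force','wrist_torque')})
d=cam('wrist'); P=cloud(d); M=np.array(d['mount']);print(M.round(3).tolist())
def proj(p):
    c=d['R'].T@(np.array(p)-d['t']); x=cv2.projectPoints(np.array([[c[0],-c[1],-c[2]]]),np.zeros(3),np.zeros(3),d['K'],np.array(d['dist'],float))[0].ravel(); return x.round(1)
p=np.array(s['position']);R=s['tool_rot']
print('tcp px',proj(p),'pinch',proj(p-R[:,2]*.0187), 'handle end',proj([.4446,-.24,.033]))
for u,v in [(312,180),(314,225),(316,232),(316,240),(310,240),(322,240),(318,260),(305,250)]: print((u,v),P[v,u].round(4), d['frame'][v,u])
hsv=cv2.cvtColor(d['frame'],cv2.COLOR_RGB2HSV);H,S,V=[hsv[:,:,i].astype(int) for i in range(3)]
m=(H<16)&(S>90)&(V<190);m[:150]=0;m[:,:270]=0;m[:,360:]=0
ys,xs=np.where(m); w=P[ys,xs];print(len(w),w[:,2].min(),np.percentile(w,[2,50,98],axis=0).round(4).tolist())
E
```

```text
{'time_s': 4.35, 'position': [0.49, -0.234, 0.019], 'q': [-38.036, 31.893, 89.423, 0.001, 58.689, -131.992], 'ft_force': [0.117, 0.449, 0.017], 'grip_width': -0.0, 'gripper_force': 0.0, 'wrist_torque': [0.021, 0.019, 0.023]}
[[-0.0, 0.965, 0.26, 0.067], [1.0, 0.0, -0.0, -0.0], [-0.0, 0.26, -0.965, -0.182], [0.0, 0.0, 0.0, 1.0]]
tcp px [318.4 221.4] pinch [318.5 232. ] handle end [313.6 156.5]
(312, 180) [ 0.4585 -0.24    0.0333] [37 17  0]
(314, 225) [ 0.487  -0.237   0.0331] [37 20  6]
(316, 232) [ 0.4782 -0.2361  0.066 ] [ 3  9 10]
(316, 240) [ 0.4781 -0.2361  0.0762] [18 18 12]
(310, 240) [ 0.479  -0.2389  0.0746] [57 58 56]
(322, 240) [ 0.4785 -0.2332  0.0748] [55 58 55]
(318, 260) [ 0.4781 -0.2351  0.0958] [11 14 17]
(305, 250) [ 0.4782 -0.2408  0.0872] [59 59 57]
2869 0.020919404715573964 [[0.4454, -0.2504, 0.0287], [0.4686, -0.2389, 0.0329], [0.493, -0.2262, 0.1511]]
```

```bash
python3 - <<'E'
from h import *
s=telemetry.observe();d=cam('wrist'); P=cloud(d)
T=(P-s['position'])@s['tool_rot']*1000
for v in range(218,250,2): print(v,[tuple(T[v,u].round(0).astype(int)) for u in (300,306,311,316,321,326,332)])
E
```

```text
218 [(np.int64(8), np.int64(-11), np.int64(-14)), (np.int64(7), np.int64(-8), np.int64(-13)), (np.int64(7), np.int64(-5), np.int64(-14)), (np.int64(8), np.int64(-2), np.int64(-15)), (np.int64(7), np.int64(2), np.int64(-13)), (np.int64(8), np.int64(5), np.int64(-15)), (np.int64(7), np.int64(8), np.int64(-12))]
220 [(np.int64(6), np.int64(-12), np.int64(-14)), (np.int64(6), np.int64(-8), np.int64(-15)), (np.int64(6), np.int64(-5), np.int64(-15)), (np.int64(6), np.int64(-2), np.int64(-14)), (np.int64(6), np.int64(2), np.int64(-14)), (np.int64(6), np.int64(5), np.int64(-15)), (np.int64(5), np.int64(9), np.int64(-11))]
222 [(np.int64(5), np.int64(-12), np.int64(-14)), (np.int64(5), np.int64(-8), np.int64(-16)), (np.int64(4), np.int64(-5), np.int64(-13)), (np.int64(4), np.int64(-2), np.int64(-13)), (np.int64(5), np.int64(2), np.int64(-14)), (np.int64(5), np.int64(5), np.int64(-14)), (np.int64(4), np.int64(9), np.int64(-11))]
224 [(np.int64(4), np.int64(-12), np.int64(-14)), (np.int64(4), np.int64(-8), np.int64(-15)), (np.int64(4), np.int64(-5), np.int64(-15)), (np.int64(4), np.int64(-2), n
[... 3234 characters left out ...]
nt64(3), np.int64(-62)), (np.int64(12), np.int64(6), np.int64(-62))]
246 [(np.int64(8), np.int64(-9), np.int64(-56)), (np.int64(12), np.int64(-6), np.int64(-64)), (np.int64(12), np.int64(-4), np.int64(-64)), (np.int64(12), np.int64(-1), np.int64(-64)), (np.int64(12), np.int64(1), np.int64(-64)), (np.int64(12), np.int64(3), np.int64(-64)), (np.int64(12), np.int64(6), np.int64(-64))]
248 [(np.int64(8), np.int64(-9), np.int64(-58)), (np.int64(12), np.int64(-6), np.int64(-67)), (np.int64(12), np.int64(-3), np.int64(-66)), (np.int64(11), np.int64(-1), np.int64(-65)), (np.int64(11), np.int64(1), np.int64(-66)), (np.int64(12), np.int64(3), np.int64(-66)), (np.int64(12), np.int64(6), np.int64(-66))]
```

The fingers' real ends appear about 43 mm behind the reported TCP, 29 mm above the handle, so they shut on air. I'll open, shift 3 mm and go lower while watching the force.

Emit:
apply_moves(series=[[0,-3,0,0,0,0,0.75],[0,0,0,0,0,0,0.75],[0,0,0,0,0,0,0.75],[0,0,0,0,0,0,0.75],[0,0,10,0,0,0,0.75],[0,0,10,0,0,0,0.75],[0,0,8,0,0,0,0.75],[0,0,0,0,0,0,0.75]])

```text
time_s: 5.45
position: [0.4896, -0.2367, -0.0102]
tool_rot: [[-0.998, -0.069, -0.001], [-0.069, 0.998, 0.001], [0.001, 0.001, -1.0]]
ft_force: [0.7, -0.2, 0.4]
grip_width: 0.064
gripper_force: 0.0
```

```bash
python3 - <<'E'
from h import *
s=telemetry.observe();d=cam('wrist'); P=cloud(d); print(s['position'],s['ft_force'],s['grip_width'])
save(d,'w3.png')
E
```

```text
[ 0.48961544 -0.23671957 -0.01023242] [ 0.65392332 -0.20247057  0.44014821] 0.0640001491410506
```

View pics/w3.png

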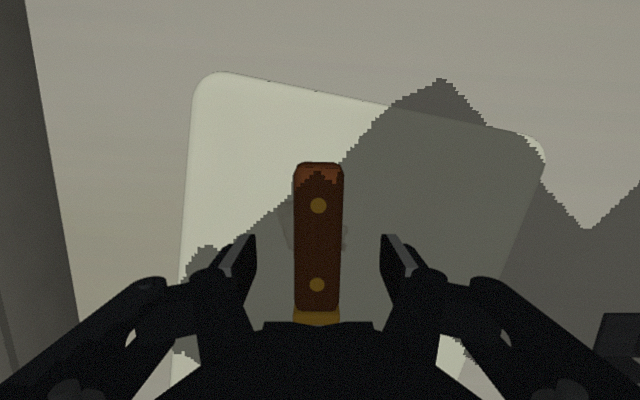

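The handle (columns 294–343) is centred between the fingers (256–380), and the reported z of -0.010 with no contact confirms the offset. I lower the last bit and grip.

Emit:
apply_moves(series=[[0,0,9,0,0,0,0.75],[0,0,8,0,0,0,0.6],[0,0,0,0,0,0,0.5],[0,0,0,0,0,0,0],[0,0,0,0,0,0,0],[0,0,0,0,0,0,0],[0,0,0,0,0,0,0]], grip_force=100)

```text
time_s: 6.38
position: [0.4902, -0.2372, -0.0259]
tool_rot: [[-0.998, -0.069, 0.001], [-0.069, 0.998, -0.001], [-0.001, -0.001, -1.0]]
ft_force: [-0.1, 0.5, 5.7]
grip_width: 0.0239
gripper_force: 98.9
```

Emit:
apply_moves(series=[[0,0,-20,0,0,0,0],[0,0,-50,0,0,0,0],[0,0,-50,0,0,0,0],[30,10,-45,0,0,0,0],[15,50,0,0,0,0,0],[15,55,0,0,0,0,0],[15,55,0,0,0,0,0],[15,55,0,0,0,0,0],[0,50,0,0,0,0,0],[0,30,0,0,0,0,0],[0,0,0,0,0,0,0]])

```text
time_s: 7.75
position: [0.3782, 0.0626, 0.1383]
tool_rot: [[-0.997, -0.072, -0.001], [-0.072, 0.997, 0.0], [0.001, 0.0, -1.0]]
ft_force: [0.0, -0.4, -2.8]
grip_width: 0.0241
gripper_force: 98.9
```

```bash
cat > look.py <<'E'
from h import *
import sys
s=telemetry.observe(); print({k:np.round(s[k],4).tolist() for k in('time_s','position','q','ft_force','grip_width','gripper_force')})
d=cam('wrist'); save(d,sys.argv[1]); P=cloud(d)
hsv=cv2.cvtColor(d['frame'],cv2.COLOR_RGB2HSV);H,S,V=[hsv[:,:,i].astype(int) for i in range(3)]
for nm,m,z in (('red',((H<6)|(H>174))&(S>150)&(V>50),.034),('yel',(H>18)&(H<36)&(S>140)&(V>70),.044)):
    m=m&(P[:,:,2]<.07)&(P[:,:,0]>.45)&(P[:,:,0]<.62)&(P[:,:,1]>-.05)
    k,l,st,c=cv2.connectedComponentsWithStats(m.astype(np.uint8))
    for i in range(1,k):
        if st[i,4]<80: continue
        ys,xs=np.where(l==i); w=P[ys,xs]; t=w[np.abs(w[:,2]-z)<.003]
        print(nm,st[i].tolist(),len(t)); 
        if len(t)>20:
            r=cv2.minAreaRect((t[:,:2]*1000).astype(np.float32)); print('  top',np.round(cv2.boxPoints(r),1).tolist(),np.round(r[0],1),'z',np.median(t[:,2]).round(4))
E
python3 look.py w4.png
```

```text
{'time_s': 7.75, 'position': [0.3782, 0.0626, 0.1383], 'q': [-8.4513, 8.343, 103.4804, 0.0053, 68.2535, -102.6046], 'ft_force': [0.0429, -0.4045, -2.8482], 'grip_width': 0.0241, 'gripper_force': 98.8825}
red [615, 209, 25, 28, 506] 0
```

View pics/w4.png

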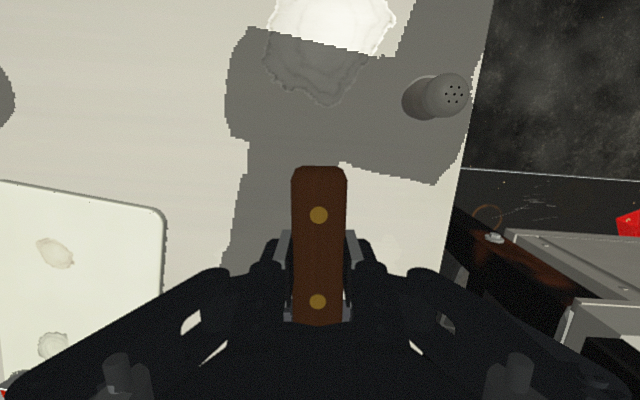

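The wrist view shows the bar held squarely (291–347 × 166–325). The stand is out of view, so I use the fixed cameras.

```bash
python3 - <<'E'
from h import *
P=np.load('top.npy');im=cv2.imread('pics/top0.png');hsv=cv2.cvtColor(im,cv2.COLOR_BGR2HSV)
H,S,V=[hsv[:,:,i].astype(int) for i in range(3)]
d=cam('top')
# ridge: bright pixels inside yellow
box=np.s_[215:232,228:260]
for nm,m,z in(('ridge',(S<70)&(V>150),.032),('yel',(H>18)&(H<36)&(S>140)&(V>150)&(P[:,:,2]>.038),.044)):
    b=np.zeros(m.shape,bool); b[217:230,233:256]=m[217:230,233:256]
    ys,xs=np.where(b); w=onz(d,np.c_[xs,ys],z); print(nm,len(w),w.mean(0).round(4),cv2.minAreaRect((w[:,:2]*1000).astype(np.float32)))
# plate edges by cloud: front top edge
m=(P[:,:,2]>.037)&(P[:,:,2]<.055)&(V<110); m[:,:185]=0;m[:,300:]=0;m[:100]=0;m[225:]=0
w=P[m]
q=[]
for y in np.arange(.0,.15,.01):
    t=w[(abs(w[:,1]-y)<.005)]; q.append((y,np.percentile(t[:,0],1)))
q=np.array(q);print('front edge',np.polyfit(q[:,0]-.07,q[:,1],1),q[:,1].round(3))
v=telemetry.observe(); print(v['position'])
s=cam('side'); fr=[]
for dd in(d,s): fr.append(dd['frame'][60:360,120:520])
cv2.imwrite('pics/b1.png',np.hstack(fr)[:,:,::-1])
# predicted tip
g=np.array([-.0545,0,-.039]);R=np.array(v['tool_rot']);B=np.c_[-R[:,0],R[:,1],-R[:,2]]
tip=v['position']+B@(np.array([.1,0,.003])-g);print('tip pred',tip)
for dd in(d,s):
    c=dd['R'].T@(tip-dd['t']);print(cv2.projectPoints(np.array([[c[0],-c[1],-c[2]]]),np.zeros(3),np.zeros(3),dd['K'],np.array(dd['dist'],float))[0].ravel()-[120,60])
E
```

```text
ridge 84 [0.539  0.0718 0.032 ] ((539.1483154296875, 72.33262634277344), (10.117101669311523, 37.481658935546875), 3.504974126815796)
yel 24 [0.5421 0.0494 0.044 ] ((541.134521484375, 49.941070556640625), (18.598831176757812, 4.109155178070068), 0.552362322807312)
front edge [0.04007625 0.57026186] [0.539 0.537 0.583 0.582 0.582 0.581 0.58  0.58  0.58  0.578 0.578 0.578
 0.576 0.537 0.564]
[0.37892773 0.06097321 0.13837952]
tip pred [0.53308291 0.071753   0.18026302]
[108.89429176 158.23287827]
[116.43434981 123.07389352]
```

View pics/b1.png

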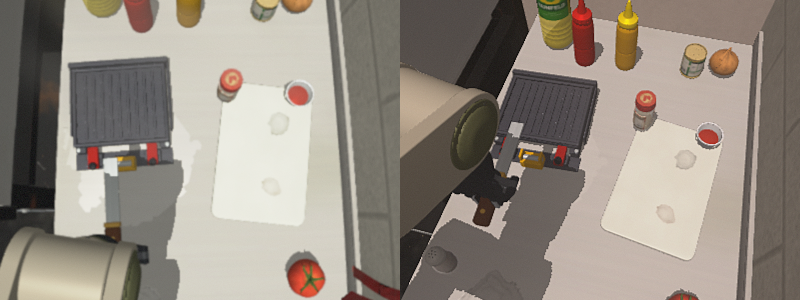

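The bar hangs straight in the grip. Its tip is at (112,162) in the left view and (516,123) in the right, within about 6 mm of the prediction. Next is the approach slope and sliding in.

```bash
cat >> h.py <<'E'
g=np.array([-.0545,0,-.039]); C=np.array([.539,.072,.026]); PHI=3.5
def lever(s,past=.058,gap=0.,phi=PHI):
    R=Rt(phi,s);B=np.c_[-R[:,0],R[:,1],-R[:,2]]
    o=C+B[:,2]*(.006+gap)-B[:,0]*(.1-past); return o+B@g,R
E
python3 - <<'E'
from h import *
a=lever(.45,-.02,.03);b=lever(.45,-.02,.002);c=lever(.45,.056,.002)
print(a[0],b[0],c[0])
plan([(*a,5),(*b,2),(*c,4)],0)
E
```

```text
[0.38086259 0.0623279  0.09920014] [0.36870627 0.06158439 0.07398763] [0.43701261 0.06576218 0.04093024]
[[-0.4,0.3,7.8,0,5.1,0.1,0],[-1.1,0.3,7.8,0,5.2,0.1,0],[-1.7,0.4,7.7,-0.1,5.1,0.1,0],[-2.5,0.3,7.4,0,5.2,0,0],[-3.1,0.3,7.2,0,5.1,0.1,0]]
[[0,0,14,0,0,0,0],[0,0,14,0,0,0,0]]
[[-19,0,0,0,0,0,0],[-19,0,0.1,0,0,0,0],[-19,0,0,0,0,0,0],[-19,0,0,0,0,0,0]]
```

Emit:
apply_moves(series=[[0,0,8,0,5.1,0.1,0],[-1,0,8,0,5.2,0.1,0],[-2,0,8,0,5.1,0.1,0],[-2.5,0.5,7,0,5.2,0,0],[-3,0.5,7,0,5.1,0.1,0],[0,0,0,0,0,0,0]])

```text
time_s: 8.65
position: [0.3815, 0.0614, 0.0982]
tool_rot: [[-0.899, -0.061, -0.434], [-0.054, 0.998, -0.027], [0.435, -0.001, -0.901]]
ft_force: [-0.6, -0.7, -2.5]
grip_width: 0.024
gripper_force: 98.8
```

```bash
python3 - <<'E'
from h import *
v=telemetry.observe(); R=np.array(v['tool_rot']);B=np.c_[-R[:,0],R[:,1],-R[:,2]]
print(v['time_s'],v['position'],v['ft_force'],v['grip_width'],'slope',-np.arcsin(B[2,0]),'yaw',np.degrees(np.arctan2(B[1,0],B[0,0])))
tip=v['position']+B@(np.array([.1,0,.006])-g);print('tip',tip)
d=cam('top');s=cam('side')
for dd in(d,s):
    c=dd['R'].T@(tip-dd['t']);print(cv2.projectPoints(np.array([[c[0],-c[1],-c[2]]]),np.zeros(3),np.zeros(3),dd['K'],np.array(dd['dist'],float))[0].ravel())
fr=[cv2.resize(x,(400,400),interpolation=2) for x in(d['frame'][180:280,200:300],s['frame'][160:260,195:295])]
cv2.imwrite('pics/b2.png',np.hstack(fr)[:,:,::-1])
b=lever(.45,-.02,.002);c=lever(.45,.056,.002);plan([(*b,2),(*c,4)],0)
E
```

```text
8.65 [0.38145728 0.06138134 0.09816387] [-0.61616107 -0.68187484 -2.48641852] 0.023951640925451236 slope 0.4498379794374761 yaw 3.459646183685801
tip [0.53986219 0.07100284 0.07150751]
[239.5723692 220.8345695]
[248.30405981 207.78250159]
[[0,0.3,14,0,0.1,0,0],[0,0.4,14.1,-0.1,0.1,0,0]]
[[-19,0,0,0,0,0,0],[-19,0,0,0,0,0,0],[-19,0,-0.1,0,0,0,0],[-19,0,0,0,0,0,0]]
```

View pics/b2.png

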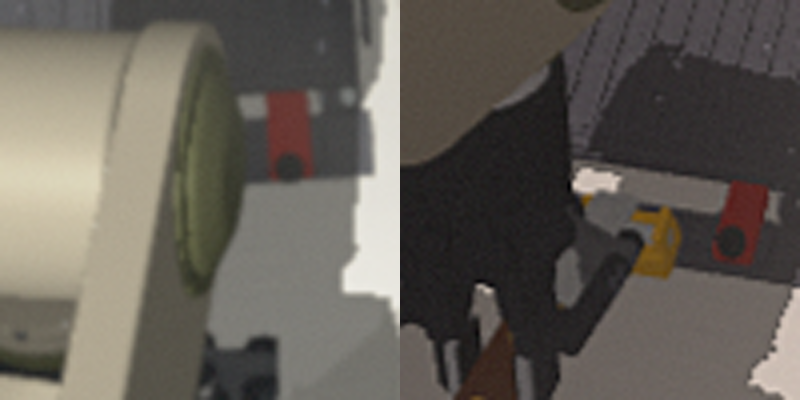

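In the right half the blade tip shows at (610,195), where predicted, in front of the yellow fulcrum. I slide in.

Emit:
apply_moves(series=[[0,0.5,14,0,0,0,0],[0,0.5,14,0,0,0,0],[0,0,0,0,0,0,0]])

```text
time_s: 9.12
position: [0.3679, 0.0623, 0.0744]
tool_rot: [[-0.9, -0.062, -0.432], [-0.055, 0.998, -0.028], [0.433, -0.001, -0.901]]
ft_force: [0.1, -0.0, -1.5]
grip_width: 0.024
gripper_force: 98.8
```

Emit:
apply_moves(series=[[-13,0,0,0,0,0,0],[-13,0,0,0,0,0,0],[-13,0,0,0,0,0,0],[-10,0,0,0,0,0,0],[0,0,0,0,0,0,0]])

```text
time_s: 9.75
position: [0.4131, 0.0651, 0.0523]
tool_rot: [[-0.899, -0.062, -0.433], [-0.056, 0.998, -0.028], [0.434, -0.001, -0.901]]
ft_force: [-0.2, 0.3, -2.7]
grip_width: 0.0238
gripper_force: 98.8
```

Emit:
apply_moves(series=[[-9,0,0,0,0,0,0],[-9,0,0,0,0,0,0],[-9,0,0,0,0,0,0],[0,0,0,0,0,0,0]])

```text
time_s: 10.25
position: [0.4374, 0.0666, 0.0407]
tool_rot: [[-0.899, -0.062, -0.433], [-0.056, 0.998, -0.028], [0.434, -0.001, -0.901]]
ft_force: [-0.2, 0.0, -1.7]
grip_width: 0.0239
gripper_force: 98.9
```

```bash
cat > st.py <<'E'
from h import *
v=telemetry.observe(); R=np.array(v['tool_rot']);B=np.c_[-R[:,0],R[:,1],-R[:,2]]
o=v['position']-B@g; r=B.T@(C-o)
print(round(v['time_s'],2),'slope',-np.arcsin(B[2,0]).round(3),'past mm',((.1-r[0])*1000).round(1),'gap mm',((-r[2]-.006)*1000).round(1),'y',(r[1]*1000).round(1),v['ft_force'].round(1))
d=cam('side');hsv=cv2.cvtColor(d['frame'],cv2.COLOR_RGB2HSV);H,S,V=[hsv[:,:,i].astype(int) for i in range(3)]
m=((H<6)|(H>174))&(S>140)&(V>60); m[:, :200]=0;m[:,310:]=0;m[:180]=0;m[250:]=0
k,l,st,c=cv2.connectedComponentsWithStats(m.astype(np.uint8)); print([x.tolist() for x in st[1:] if x[4]>20])
E
python3 st.py; python3 - <<'E'
from h import *
print('to .30');plan([(*lever(.45,.058,0),1),(*lever(.36),2),(*lever(.27),2),(*lever(.18),2),(*lever(.09),2),(*lever(.0),2),(*lever(-.05),1)],0)
E
```

```text
10.25 slope 0.449 past mm 56.4 gap mm 2.1 y -0.9 [-0.2  0.  -1.7]
[[275, 206, 12, 20, 121]]
to .30
[[-2,-0.9,2,-0.1,0.1,0,0]]
[[-1.7,0,4.3,0,-2.6,0,0],[-1.4,0,4.3,0,-2.6,0,0]]
[[-1.7,0,4.3,0,-2.6,0,0],[-1.5,0,4.3,0,-2.6,0,0]]
[[-1.7,0,4.3,0,-2.6,0,0],[-1.4,0,4.3,0,-2.5,0,0]]
[[-1.7,0,4.3,0,-2.6,0,0],[-1.5,0,4.4,0,-2.6,0,0]]
[[-1.7,0,4.2,0,-2.6,0,0],[-1.5,0,4.4,0,-2.5,0,0]]
[[-1.7,0,4.7,0,-2.9,0,0]]
```

Emit:
apply_moves(series=[[-2,0,2,0,0,0,0],[-1.7,0,4.3,0,-2.6,0,0],[-1.5,0,4.3,0,-2.6,0,0],[-1.7,0,4.3,0,-2.6,0,0],[-1.5,0,4.3,0,-2.6,0,0],[0,0,0,0,0,0,0]])

```text
time_s: 11.05
position: [0.4378, 0.0666, 0.0204]
tool_rot: [[-0.963, -0.062, -0.262], [-0.059, 0.998, -0.018], [0.262, -0.001, -0.965]]
ft_force: [3.6, 0.1, -3.1]
grip_width: 0.0241
gripper_force: 98.9
```

```bash
python3 st.py
```

```text
11.05 slope 0.265 past mm 58.2 gap mm 1.0 y -0.9 [ 3.6  0.1 -3.1]
[[275, 205, 12, 21, 125]]
```

Emit:
apply_moves(series=[[-1.7,0,4.3,0,-2.6,0,0],[-1.5,0,4.3,0,-2.6,0,0],[-1.7,0,4.3,0,-2.6,0,0],[-1.5,0,4.3,0,-2.6,0,0],[0,0,0,0,0,0,0]])

```text
time_s: 11.72
position: [0.441, 0.0667, 0.0021]
tool_rot: [[-0.995, -0.062, -0.084], [-0.062, 0.998, -0.007], [0.084, -0.002, -0.996]]
ft_force: [4.2, 0.9, -4.5]
grip_width: 0.0243
gripper_force: 98.6
```

```bash
python3 st.py; python3 -c "
from h import *
s=cam('side');cv2.imwrite('pics/b3.png',cv2.resize(s['frame'][110:250,195:335,::-1],(560,560),interpolation=2))"
```

```text
11.72 slope 0.084 past mm 58.7 gap mm 1.0 y -0.8 [ 4.2  0.9 -4.5]
[[276, 204, 11, 20, 114]]
```

View pics/b3.png

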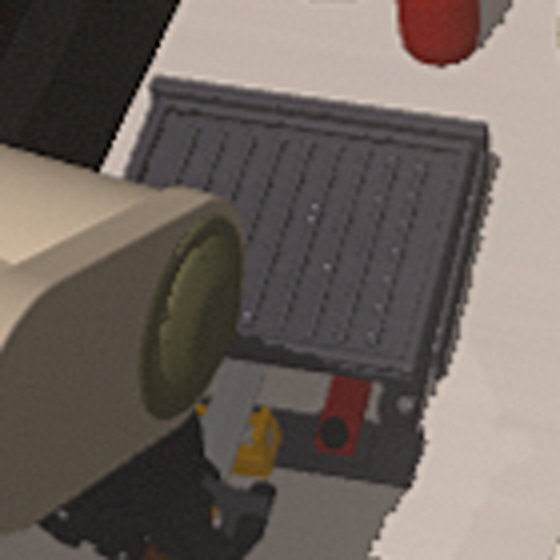

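The blade is under the edge, with the tip side visible at (235,380) and the right tongue at (345,415) still in front of the edge. I go on past level, pressing a bit more onto the ridge.

Emit:
apply_moves(series=[[-1,0,5.5,0,-2.6,0,0],[-1,0,5.5,0,-2.6,0,0],[-0.5,0,4,0,-2,0,0],[0,0,0,0,0,0,0],[0,0,0,0,0,0,0]])

```text
time_s: 12.45
position: [0.4453, 0.0666, -0.0117]
tool_rot: [[-0.997, -0.062, 0.047], [-0.062, 0.998, 0.001], [-0.047, -0.002, -0.999]]
ft_force: [7.0, 2.2, 6.1]
grip_width: 0.024
gripper_force: 100.0
```

```bash
python3 st.py; python3 -c "
from h import *
s=cam('side');cv2.imwrite('pics/b4.png',cv2.resize(s['frame'][110:250,195:335,::-1],(560,560),interpolation=2))"
```

```text
12.45 slope -0.047 past mm 59.0 gap mm -0.2 y -0.6 [7.  2.2 6.1]
[[277, 203, 11, 17, 100]]
```

View pics/b4.png

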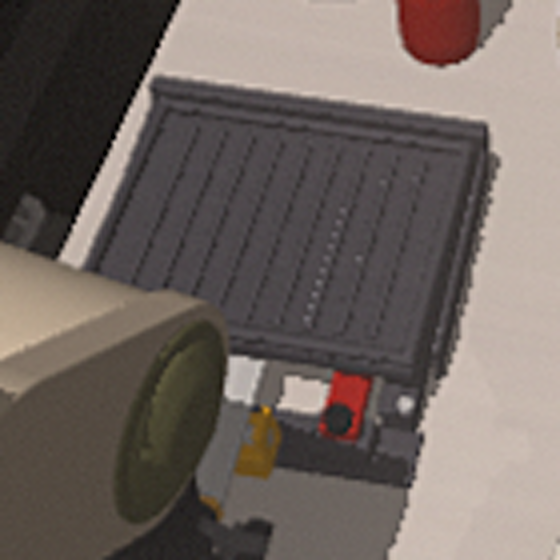

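The knob moved from row 220 to about 215, so the tongue seems sprung in. I go slightly further to make sure, then measure the knob.

Emit:
apply_moves(series=[[-1,0,3.4,0,-1.8,0,0],[0,0,0,0,0,0,0],[0,0,0,0,0,0,0],[0,0,0,0,0,0,0]])

```text
time_s: 13.05
position: [0.4466, 0.0667, -0.0149]
tool_rot: [[-0.995, -0.062, 0.078], [-0.062, 0.998, 0.002], [-0.078, -0.003, -0.997]]
ft_force: [6.5, 0.6, 7.9]
grip_width: 0.0238
gripper_force: 100.1
```

```bash
cat > knob.py <<'E'
from h import *
for n,im in (('start',cv2.imread('pics/side0.png')[:,:,::-1]),('now',None)):
    d=cam('side'); im=d['frame'] if im is None else im
    hsv=cv2.cvtColor(im,cv2.COLOR_RGB2HSV);H,S,V=[hsv[:,:,i].astype(int) for i in range(3)]
    m=((H<6)|(H>174))&(S>140)&(V>60); m[:, :262]=0;m[:,300:]=0;m[:195]=0;m[235:]=0
    ys,xs=np.where(m); 
    # red extents along rows at tongue z=.034
    print(n,len(ys),'front(near) end',onz(d,[[np.median(xs[ys>=ys.max()-1]),ys.max()]],.034).round(4)[0],'far end',onz(d,[[np.median(xs[ys<=ys.min()+1]),ys.min()]],.034).round(4)[0])
E
python3 knob.py; python3 st.py
```

```text
start 140 front(near) end [0.5334 0.0028 0.034 ] far end [0.5814 0.0164 0.034 ]
now 109 front(near) end [0.5482 0.0039 0.034 ] far end [0.5868 0.0157 0.034 ]
13.15 slope -0.078 past mm 59.0 gap mm -0.6 y -0.6 [5.7 2.2 7.6]
[[277, 203, 11, 17, 102]]
```

The tongue has advanced about 15 mm, so the prop is in. I ease the plate onto it, then withdraw.

```bash
python3 - <<'E'
from h import *
p=plan([(*lever(.1,.058,.0005),4),(*lever(.3,.058,.002),5),(*lever(.3,-.03,.003),5)],0)
E
```

```text
[[1.3,-0.1,-4.7,0,2.6,0,0],[1.5,-0.1,-4.6,-0.1,2.5,0,0],[1.7,-0.1,-4.5,0,2.6,0.1,0],[1.9,-0.1,-4.5,0,2.5,0,0]]
[[0.9,0,-4.3,0,2.3,0,0],[1,0,-4.2,0,2.3,0,0],[1.2,0,-4.1,0,2.3,0,0],[1.3,0,-4.2,0,2.3,0,0],[1.5,0,-4,0,2.3,0,0]]
[[17.6,0,-0.2,0,0,0,0],[17.6,0,-0.2,0,0,0,0],[17.6,0,-0.2,0,0,0,0],[17.6,0,-0.2,0,0,0,0],[17.6,0,-0.2,0,0,0,0]]
```

Emit:
apply_moves(series=[[1.3,0,-4.7,0,2.6,0,0],[1.5,0,-4.6,0,2.5,0,0],[1.7,0,-4.5,0,2.6,0,0],[1.9,0,-4.5,0,2.5,0,0],[1,0,-4.2,0,2.3,0,0],[1,0,-4.2,0,2.3,0,0],[1,0,-4.2,0,2.3,0,0],[1.3,0,-4.2,0,2.3,0,0],[1.5,0,-4,0,2.3,0,0],[0,0,0,0,0,0,0]])

```text
time_s: 14.45
position: [0.4354, 0.0664, 0.0236]
tool_rot: [[-0.952, -0.062, -0.301], [-0.059, 0.998, -0.02], [0.302, -0.002, -0.953]]
ft_force: [0.1, -0.1, 0.7]
grip_width: 0.024
gripper_force: 99.4
```

```bash
python3 st.py; python3 knob.py
```

```text
14.45 slope 0.307 past mm 56.4 gap mm -0.6 y -0.8 [ 0.1 -0.1  0.7]
[[277, 204, 11, 16, 79]]
start 140 front(near) end [0.5334 0.0028 0.034 ] far end [0.5814 0.0164 0.034 ]
now 81 front(near) end [0.5482 0.0039 0.034 ] far end [0.5836 0.0182 0.034 ]
```

Emit:
apply_moves(series=[[3,0,-2,0,0,0,0],[15,0,0,0,0,0,0],[18,0,0,0,0,0,0],[18,0,0,0,0,0,0],[18,0,0,0,0,0,0],[18,0,0,0,0,0,0],[18,0,-10,0,0,0,0],[0,0,0,0,0,0,0]])

```text
time_s: 15.6
position: [0.3345, 0.0605, 0.068]
tool_rot: [[-0.951, -0.062, -0.302], [-0.059, 0.998, -0.02], [0.302, -0.001, -0.953]]
ft_force: [0.4, -0.0, -2.4]
grip_width: 0.0237
gripper_force: 98.9
```

```bash
python3 st.py; python3 knob.py; python3 - <<'E'
from h import *
R=Rt(3.9)
p=plan([((.36,.05,.14),Rt(3.5,.15),3),((.37,-.02,.145),R,2),((.40,-.13,.145),R,3),((.49,-.237,.145),R,4)],0)
E
```

```text
15.6 slope 0.307 past mm -53.5 gap mm 11.2 y -1.1 [ 0.4 -0.  -2.4]
[[277, 204, 11, 16, 89]]
start 140 front(near) end [0.5334 0.0028 0.034 ] far end [0.5814 0.0164 0.034 ]
now 92 front(near) end [0.5485 0.0028 0.034 ] far end [0.5841 0.016  0.034 ]
[[-0.1,-4,-25.5,0,-3,0,0],[-1.5,-4,-25.5,-0.1,-3,0,0],[-2.8,-3.9,-25.3,0,-3,0,0]]
[[-2.4,-35.2,-2.9,0,-4.3,-0.2,0],[-2.5,-35.3,-2.8,0.1,-4.3,-0.2,0]]
[[-7.5,-37.3,0,0,0,0,0],[-7.4,-37.2,0.1,0,0,0,0],[-7.5,-37.3,0,0,0,0,0]]
[[-20.6,-28.2,0,0,0,0,0],[-20.6,-28.3,0,0,0,0,0],[-20.6,-28.2,0.1,0,0,0,0],[-20.6,-28.2,0,0,0,0,0]]
```

Emit:
apply_moves(series=[[0,-4,-25.5,0,-3,0,0],[-1.5,-4,-25.5,0,-3,0,0],[-3,-4,-25.5,0,-3,0,0],[-2.5,-35,-3,0,-4.3,-0.2,0],[-2.5,-35,-3,0,-4.3,-0.2,0],[-7.5,-37,0,0,0,0,0],[-7.5,-37,0,0,0,0,0],[-7.5,-37,0,0,0,0,0],[-20,-28,0,0,0,0,0],[-20,-28,0,0,0,0,0],[-20,-28,0,0,0,0,0],[-20,-28,0,0,0,0,0]])

```text
time_s: 17.25
position: [0.4885, -0.2358, 0.145]
tool_rot: [[-0.998, -0.069, -0.002], [-0.069, 0.998, 0.0], [0.002, 0.0, -1.0]]
ft_force: [0.0, -0.1, -2.1]
grip_width: 0.0234
gripper_force: 98.9
```

```bash
python3 - <<'E'
from h import *
v=telemetry.observe();print(v['position'],v['tool_rot'].round(3).tolist())
plan([((.49,-.237,.02),Rt(3.9),3),((.49,-.237,-.018),Rt(3.9),2)],0)
d=cam('side');P=cloud(d)
hsv=cv2.cvtColor(d['frame'],cv2.COLOR_RGB2HSV);S,V=hsv[:,:,1].astype(int),hsv[:,:,2].astype(int)
w=P[(P[:,:,2]>.13)&(P[:,:,2]<.25)&(P[:,:,0]>.54)&(P[:,:,0]<.68)&(abs(P[:,:,1]+.235)<.04)]
print(len(w)); 
if len(w)>50: print('blade z slope',np.polyfit(w[:,0]-.6,w[:,2],1),w[:,0].min(),w[:,0].max(),'yaw',np.polyfit(w[:,0]-.6,w[:,1],1))
E
```

```text
[ 0.48851603 -0.23576309  0.1450351 ] [[-0.998, -0.069, -0.002], [-0.069, 0.998, 0.0], [0.002, 0.0, -1.0]]
[[-0.5,-0.5,41.7,0,0,0,0],[-0.6,-0.4,41.7,0,-0.1,0,0],[-0.4,-0.5,41.6,0,0,0.1,0]]
[[0,0,19,0,0,0,0],[0,0,19,0,0,0,0]]
0
```

Emit:
apply_moves(series=[[-0.5,-0.5,41,0,0,0,0],[-0.5,-0.5,41,0,0,0,0],[-0.5,0,41,0,0,0,0],[0,0,20,0,0,0,0],[0,0,16,0,0,0,0],[0,0,0,0,0,0,0],[0,0,0,0,0,0,0]])

```text
time_s: 18.18
position: [0.4897, -0.2361, -0.0126]
tool_rot: [[-0.998, -0.069, 0.0], [-0.069, 0.998, -0.001], [-0.0, -0.001, -1.0]]
ft_force: [0.6, 0.5, -2.9]
grip_width: 0.0236
gripper_force: 98.9
```

```bash
python3 - <<'E'
from h import *
for n in('side','top'):
    d=cam(n);P=cloud(d)
    w=P[(P[:,:,2]>.016)&(P[:,:,2]<.05)&(P[:,:,0]>.54)&(P[:,:,0]<.66)&(abs(P[:,:,1]+.235)<.03)]
    print(n,len(w)); 
    if len(w)>50: print(np.polyfit(w[:,0]-.6,w[:,2],1),w[:,0].min(),w[:,0].max())
E
```

```text
side 0
top 432
[-0.00802004  0.03165763] 0.5524973885273547 0.6457334479197246
```

Emit:
apply_moves(series=[[0,0,6,0,0,0,0],[0,0,4,0,0,0,0],[0,0,2,0,0,0,0],[0,0,0,0,0,0,0],[0,0,0,0,0,0,0]])

```text
time_s: 18.9
position: [0.4896, -0.236, -0.0248]
tool_rot: [[-0.998, -0.069, 0.0], [-0.069, 0.998, -0.001], [-0.0, -0.001, -1.0]]
ft_force: [-0.3, 0.4, -2.9]
grip_width: 0.0238
gripper_force: 98.9
```

Emit:
apply_moves(series=[[0,0,1,0,0,0,0],[0,0,0.5,0,0,0,0],[0,0,0,0,0,0,0]])

```text
time_s: 19.27
position: [0.4896, -0.2361, -0.0259]
tool_rot: [[-0.998, -0.069, 0.0], [-0.069, 0.998, -0.001], [-0.0, -0.001, -1.0]]
ft_force: [-2.2, -0.1, 5.2]
grip_width: 0.0237
gripper_force: 99.9
```

Contact. I open partway and rise straight up.

Emit:
apply_moves(series=[[0,0,0,0,0,0,0.5],[0,0,0,0,0,0,0.7],[0,0,0,0,0,0,0.75],[0,0,0,0,0,0,0.75],[0,0,-10,0,0,0,0.75],[0,0,-30,0,0,0,0.75],[0,0,-50,0,0,0,0.75],[20,0,-50,0,0,0,0.75],[40,0,-40,0,0,0,0.75],[40,0,0,0,0,0,0.75],[40,0,0,0,0,0,0.75],[0,0,0,0,0,0,0.75]])

```text
time_s: 20.78
position: [0.3483, -0.2454, 0.1546]
tool_rot: [[-0.998, -0.067, 0.0], [-0.067, 0.998, -0.002], [-0.0, -0.002, -1.0]]
ft_force: [0.7, -0.8, 0.6]
grip_width: 0.064
gripper_force: 0.0
```

```bash
python3 - <<'E'
from h import *
a=cam('top');b=cam('side')
cv2.imwrite('pics/f.png',np.hstack([a['frame'][80:330,160:470],b['frame'][110:360,180:490]])[:,:,::-1])
P=cloud(a); w=P[(P[:,:,2]>.016)&(P[:,:,2]<.03)&(P[:,:,0]>.54)&(P[:,:,0]<.66)&(abs(P[:,:,1]+.235)<.03)];print('blade top',np.median(w[:,2]) if len(w) else 0)
for x in(.59,.62,.65,.70,.73):
    m=(abs(P[:,:,0]-x)<.006)&(abs(P[:,:,1]-.08)<.05);print(x,np.median(P[m][:,2]).round(4))
print(telemetry.observe()['position'])
E
python3 knob.py
```

```text
blade top 0.0184812203935405
0.59 0.0478
0.62 0.0462
0.65 0.0442
0.7 0.0407
0.73 0.0385
[ 0.35016771 -0.24577542  0.15430793]
start 140 front(near) end [0.5334 0.0028 0.034 ] far end [0.5814 0.0164 0.034 ]
now 102 front(near) end [0.548  0.0049 0.034 ] far end [0.5841 0.016  0.034 ]
```

View pics/f.png

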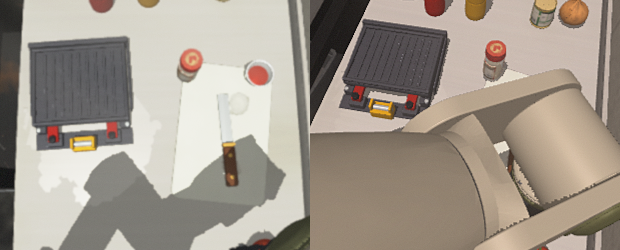

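The bar lies flat on the board from (224,95) to (231,185). The plate is tilted and resting on the sprung tongues at (52,133) and (112,130), with the jar and cup untouched. The robot is clear, so I hand in.

```bash
python3 -c "
from rig import env
print(env.close_job())"
```

```text
the job is handed in; nothing more can be done
None
```

The plate stands tilted on the sprung prop, the pry bar lies flat on the cutting board and is released, and the job is handed in at about 21 s of the 58 s allowed; the verdict was not shown.

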